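# Open the touch-latch desk cupboard

## Task

Open the little wooden cupboard on the desk so that the roll of tape inside can be reached. Its door has no handle but a push-to-open catch: first push the round jar that stands in front of it along the table until it is clear of the door's swing, then press the door in at the small round disc and draw back so that it springs ajar by itself, and finally push it wide open with a fingertip behind its free edge, about square to the front, and leave it standing so. Nothing is to be gripped or picked up, the jar stays upright on the table, and the mug, stapler and ink bottle are left alone.

Things in the scene. Friction and masses are not known exactly. Their poses are not given: they have to be found in the camera images.
- cupboard: Fixed cupboard, mid-brown wood with a light-wood door, 140 deep (x), 150 wide (y), 140 high mm; origin at the centre of its underside, on the table, z up. Its front faces its own -x (towards the robot, turned up to 0.3 rad); +y is its left side seen from the robot. Carcass front at x = -70 mm, flat top at z = 140 mm. One door covers the front, hinged at the right (-y) edge.
- door_panel: Door, light wood, 14 mm thick, 146 wide, 10 to 139 mm above the table, no handle. Origin on the hinge axis at table height, at (-75.5, -73, 0) mm in the cupboard's frame. Its axes turn with it: y from the hinge to the free edge (y = 146 mm), inner face x = 0, outer face x = -14 mm; shut, the axes are the cupboard's and a 5.5 mm gap is behind it.
- door (a joint): Door angle, rad: 0 shut and latched; down to -0.035 (stop) as it is pressed in; positive as the free edge swings out to the cupboard's -x, at most 1.9. Pressed in far enough and let go, a spring throws it to about 0.5 rad, where it stops by itself (gap 50 mm, 110 mm from the hinge). From there no spring: light friction keeps it where it is left. It never latches again.
- push_spot (a point): Where to press: centre of a flat round disc (24 mm across, 1.5 mm proud, same wood) on the door's outer face, 122 mm from the hinge, 112 mm above the table. The point lies on the panel's face, under the disc; axes as the door's, press along +x. The catch lets go after about 2 mm of inward travel here, some 4 N; the stop is at 4 mm (6 N).
- free_edge (a point): Top corner of the door's free (swinging) edge, in the middle of its thickness, 139 mm above the table; axes as the door panel's.
- hinge_pin (a point): Hinge axis of the door at the height of the door's top (139 mm); does not move with the door; axes as the cupboard's. The door's free edge swings at 146 mm radius about it.
- jar: Loose round cream jar, silver-grey lid, blue foot, 69 mm diameter, 41 high, about 0.1 kg; origin at the centre of its underside, z up. It stands 50 to 65 mm in front of the shut door, in its swing. It is clear with its centre over 180 mm from the hinge axis, for instance pushed to the cupboard's left (+y) past the free edge, where the table is free.
- mug: Bystander: green mug with handle, 92 x 128 x 95 mm, left of the cupboard; origin at its underside. Leave alone.
- stapler: Bystander: green stapler, 34 x 135 x 38 mm, right of the cupboard; origin at its underside. Leave alone.
- ink: Bystander: dark ink bottle, 49 mm diameter, 58 mm high, to the left of the cupboard's front; origin at its underside. Leave alone.
There are look-alikes about, which are no part of the job. There is more than one size of the cupboard; the job needs the larger. There is more than one size of the jar; the one meant has the size given above.

How it is judged:
On the way, in this order (a step that is already met when the one before it is completed fails the run):
1. the jar is pushed clear of the door's swing while the door is still shut (horizontal distance between jar and hinge_pin above 0.178 m and height (world z) of jar below 0.008 m and angle between jar's own z axis and vertical below 0.15 rad and linear speed of jar below 0.02 m/s and value of joint door below 0.05 rad), for 0.2 s.
2. the door has sprung ajar by itself, untouched (value of joint door between 0.3 and 0.7 rad and contact force between the fingers and door_panel below 0.2 N), for 0.2 s.
At the end, for the whole second after the job is handed in: The door stands still, open by more than 1.3 rad (75 degrees), and the jar stands upright at rest on the table with its centre more than 178 mm from the hinge axis (value of joint door above 1.3 rad and velocity of joint door between -0.05 and 0.05 rad/s and horizontal distance between jar and hinge_pin above 0.178 m and height (world z) of jar below 0.008 m and angle between jar's own z axis and vertical below 0.15 rad and linear speed of jar below 0.02 m/s); the robot touches nothing.
It fails at once if the jar is lifted more than 12 mm or tipped over (height (world z) of jar above 0.012 m or height (world z) of jar below -0.02 m or angle between jar's own z axis and vertical above 0.35 rad).
It fails at once if the door is gripped: the panel is between the finger pads and touched by them (x of the grasp point in the frame of push_spot between 0.001 and 0.013 m and y of the grasp point in the frame of push_spot between -0.122 and 0.03 m and z of the grasp point in the frame of push_spot below 0.03 m and contact force between the fingers and door_panel above 1 N).
It fails at once if the mug, stapler or ink bottle is moved more than 30 mm (distance of any of mug, stapler, ink from where it was at the start of the episode above 0.03 m).
It also fails if it takes over 61 s, if anything falls off the work surface, if the arm or the gripper's body presses on something with over 40 N, if the wrist force passes 120 N, or if a joint passes its speed limit or range.

## Robot

A 7-joint arm with a two-finger parallel gripper is mounted at the origin on a cart in front of the work surface, level with it; the furniture and walls round the work are solid. World frame = base frame: x ahead of the robot, y to its left, z up, the work surface at z = 0. Lengths are in m, angles in rad, forces in N, time in s.
With the tool pointing down it reaches from about 0.425 to 0.925 m from the base axis. Payload 6.8 kg.
Tool frame: the origin (TCP) lies between the finger pads; the fingertips stand 14 mm ahead of it and the grasp point (between the pads) lies 5 mm behind it; z points along the fingers, y is the line along which they close (so a half turn about z gives the same grasp; the last joint's range is limited). The gripper opens to 85 mm and grips with 20 to 120 N. Pads are 22 mm wide; open, the fingers measure 114 mm over their backs; the gripper's body (76 mm by 85 mm) begins 54 mm behind the grasp point. The pads swing forward as they close: fully open they stand 13 mm farther back than shut.
Start: joints at [1.212, 0.477, 0.022, 1.555, -0.011, 1.109, -0.083], TCP at [0.168, -0.654, 0.245] pointing down, gripper open.
Joint ranges: [-2.96, 2.96], [-0.34, 2.1], [-1.41, 1.46], [0.24, 2.44], [-1.37, 4.51], [0.17, 1.92], [-2.96, 2.96]. Speed limits (rad/s): [2.39, 2.39, 3.14, 3.14, 3.14, 3.14, 3.14].

## Interface

Orientations are given as a rotation vector (axis times angle).
In Python, from bench import r, eyes, ticket gives the robot as it stands. The module is installed in compiled form; this text tells all that it offers.
- The arm moves only by the tool arm_command, never from a script. Its argument "plan" is text: rows parted by semicolons, each of 4 numbers parted by spaces: the shift along the tool's x, y, z in m, then the turn about the tool's z in degrees. In form: tx ty tz yaw; .... A call has 1 to 20 rows; each row shifts and turns the commanded pose from where the row before left it, along the tool's axes as they then stand; what a row does not reach is not made up. A row lasts 1/8 s, in which the tool goes at most 62.5 mm and 10.7 degrees, less where a joint would pass 70% of its speed; a pose out of reach is approached as far as the arm can. A call is refused whole if a number of a shift passes 0.0625 or a number of a turn 10.7, either way. A call with a gripper value outside its range is refused whole. "hand" is the closure, from -1 (fully open) to 1 (shut), set as the call begins (left out, the last holds). The fingers move at their own pace and stop on an object; "grip_force" is the grip in N (left out, the last holds). Time passes only in rows, so rows that do not move let the fingers close. It gives the time, the measured TCP pose, the force, the opening and the grip force at its end, in the units of the state.
- r.get_obs(): the state, without advancing time (a new reading comes with each control period).
- eyes.grab_frame(name): name is "side" or "top"; returns (picture, depth): 384x512x3 uint8, red, green, blue; 384x512 float32, m along the optical axis (not along the pixel's ray), 0 where there is no reading.
- eyes.calibration(name): a dict with "fov_y" (degrees; the focal length in pixels is half the picture's height over the tangent of half this angle, whatever the lens; pixels are square), "cx", "cy" (the principal point, pixels), "k1" (the pictures are not rectified: a ray, as slopes to the right and down, at radius r is drawn at 1 + k1 r^2 times it, then the intrinsics apply), "origin" and "attitude" of the camera in the world. Camera axes: x right, y up, looking along -z (the intrinsics and any distortion apply to the point x, -y, -z); pixel columns grow to the right and rows downward; lengths in m; the calibration is good to about 2 mm. A picture is of the moment at which its call begins. calibration takes no time and is no camera call.
- ticket.hand_in(): hands the job in; it is judged then, once.
The state is a dict: "clock": time; "joints": joint angles; "qvel": joint speeds; "tau": joint torques, N m; "tcp_pos": TCP position; "orientation": TCP orientation; "contact_force": force on the tool from outside, world axes, zero at the start; "moment": the same for the moment, N m; "grip_width": finger opening in m; "gripper_force": force on a finger pad.
Only numpy, scipy, OpenCV 4.12 (cv2) and the standard library are available. Lean on these libraries where they do the work, as an engineer would, in place of code of your own. Each camera call takes 0.05 s, during which the arm holds its last target. There are 200 camera calls.

## Working session

There is one attempt and no reset: what is moved stays moved. The work goes in short steps, Python scripts to look and compute and a tool call to move; the robot and the scene stay as the last step left them, time stands still between calls to the robot, and variables do not carry over. Pictures are saved under pics/ and viewed, at most 10 in all, crops included, and the job is handed in when it is done.

Besides the shell and the picture viewer there is one more tool, called after "Call:" as name(argument=value, ...) on one line, values as JSON. arm_command: Moves the arm, as the interface text tells. Its arguments: {"type":"object","properties":{"plan":{"type":"string"},"hand":{"type":"number"},"grip_force":{"type":"number"}},"required":["plan"]}

```bash
mkdir -p pics; cat > h.py <<'E'
import numpy as np, cv2
from scipy.spatial.transform import Rotation as R
from bench import r, eyes, ticket
def cal(n):
    c=eyes.calibration(n); f=192/np.tan(np.radians(c["fov_y"])/2)
    a=np.array(c["attitude"],float)
    M=a if a.shape==(3,3) else R.from_rotvec(a).as_matrix() if a.size==3 else None
    return c,f,M,np.array(c["origin"])
def ray(n,px):
    c,f,M,o=cal(n); p=np.atleast_2d(np.array(px,float))
    d=(p-[c["cx"],c["cy"]])/f; u=d.copy()
    for _ in range(20): u=d/(1+c["k1"]*(u**2).sum(1,keepdims=True))
    return o,np.c_[u[:,0],-u[:,1],-np.ones(len(u))]@M.T
def plane(n,px,z):
    o,d=ray(n,px); return o+d*((z-o[2])/d[:,2])[:,None]
def depthpts(n,px,dep):
    o,d=ray(n,px); p=np.atleast_2d(px).astype(int); return o+d*dep[p[:,1],p[:,0]][:,None]
def proj(n,P):
    c,f,M,o=cal(n); q=(np.atleast_2d(P)-o)@M; u=np.c_[q[:,0],-q[:,1]]/-q[:,2:]
    u=u*(1+c["k1"]*(u**2).sum(1,keepdims=True)); return u*f+[c["cx"],c["cy"]]
E
python3 - <<'E'
from h import *
np.set_printoptions(precision=3,suppress=True)
for n in("side","top"):
    im,d=eyes.grab_frame(n); cv2.imwrite(f"pics/{n}0.png",im[:,:,::-1]); np.save(f"{n}0.npy",d); print(eyes.calibration(n))
o=r.get_obs(); print(o)
E
```

```text
{'fov_y': 56.491111407397696, 'cx': 256.7386824781161, 'cy': 200.97005353289708, 'k1': -0.030185768765132497, 'origin': array([0.305, 0.7  , 0.773]), 'attitude': array([ 0.208, -1.175, -2.601])}
{'fov_y': 46.848260896987185, 'cx': 254.58939362050646, 'cy': 194.55164552307858, 'k1': -0.10979427176818761, 'origin': array([0.075, 0.06 , 1.244]), 'attitude': array([ 0.303, -0.34 , -1.709])}
{'clock': 0.1, 'joints': array([ 1.212,  0.478,  0.022,  1.556, -0.011,  1.109, -0.083]), 'qvel': array([-0.001, -0.002, -0.   , -0.003, -0.001, -0.   , -0.001]), 'tau': array([  0.006, -59.776,   1.614, -28.195,   0.013,   0.005,   0.   ]), 'tcp_pos': array([ 0.167, -0.653,  0.244]), 'orientation': array([-3.115, -0.393,  0.001]), 'contact_force': array([ 0.729, -0.824,  0.631]), 'moment': array([0.016, 0.05 , 0.071]), 'gripper_force': 0.0, 'grip_width': 0.08551826561367319}
```

View pics/side0.png

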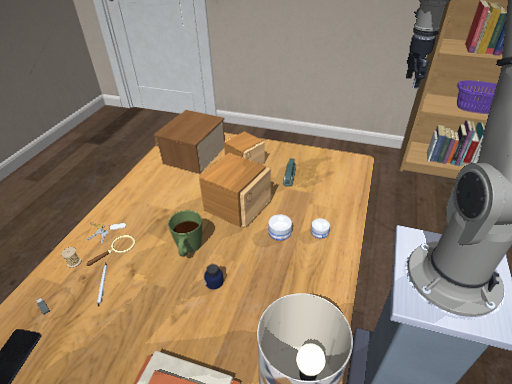

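View pics/top0.png

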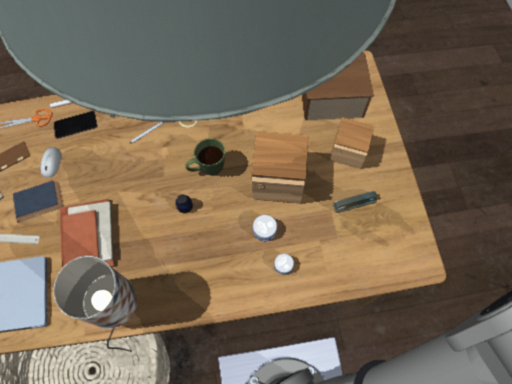

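The side view shows the large cupboard at (236,188), a small cupboard at (245,148) and a brown box at (190,140). The larger jar is at (280,228) and the smaller one at (320,228). In the top view the cupboard is at (280,165), the jar at (264,227), the small jar at (284,263), the ink at (184,203), the mug at (208,157) and the stapler at (355,201).

Candidates, to be chosen by size:
- Cupboard: side (236,188), rather than (245,148) or (190,140).
- Jar: side (280,228), rather than (320,228).

```bash
python3 - <<'E'
from h import *
np.set_printoptions(precision=4,suppress=True)
g=np.stack(np.meshgrid(np.arange(512),np.arange(384)),-1).reshape(-1,2)
for n in("side","top"):
    d=np.load(f"{n}0.npy"); im=cv2.imread(f"pics/{n}0.png"); P=depthpts(n,g,d); ok=d.ravel()>0
    # cupboard/boxes: tops by height
    for nm,lo,hi in(("top140",.125,.155),("jar/low",.03,.065)):
        m=(ok&(P[:,2]>lo)&(P[:,2]<hi)&(P[:,0]>.3)&(P[:,0]<1.1)&(abs(P[:,1])<.5)).reshape(384,512).astype(np.uint8)
        k,l,s,c=cv2.connectedComponentsWithStats(m)
        for i in range(1,k):
            if s[i,4]<60: continue
            q=P[(l==i).ravel()]; rc=cv2.minAreaRect((q[:,:2]*1000).astype(np.float32))
            print(n,nm,c[i],s[i,4],"z",np.median(q[:,2]),"rect",np.round(rc[0]),np.round(rc[1]),round(rc[2],1))
    s=(300,200) if 0 else None
a=cv2.imread("pics/side0.png")[140:260,180:340]; b=cv2.imread("pics/top0.png")[115:235,230:390-60]
cv2.imwrite("pics/c1.png",np.hstack([cv2.resize(a,None,fx=3,fy=3,interpolation=2),cv2.resize(b,None,fx=3,fy=3,interpolation=2)]))
E
```

```text
side top140 [189.5686 126.7656] 1071 z 0.12642641178735037 rect [ 904. -322.] [213. 176.] 85.1
side top140 [234.8664 174.431 ] 1849 z 0.13979443580000928 rect [642. -93.] [153. 163.] 75.3
side top140 [292.5696 336.3966] 474 z 0.1405523158116087 rect [357. 371.] [114.  30.] 29.9
side top140 [306.8358 375.8806] 67 z 0.13147259779240517 rect [314. 422.] [ 9. 27.] 87.3
side jar/low [193.0211 154.4914] 521 z 0.04752075432771263 rect [ 861. -278.] [254. 130.] 44.1
side jar/low [256.9469 155.4071] 113 z 0.05017141050823826 rect [ 651. -316.] [89.  6.] 63.0
side jar/low [289.1909 168.3636] 110 z 0.03735394210632076 rect [ 523. -302.] [ 19. 119.] 7.5
side jar/low [236.3961 207.1581] 563 z 0.047937665645289784 rect [620. -44.] [213. 107.] 27.0
side jar/low [279.5181 223.2786] 359 z 0.04119584654803432 rect [482. -23.] [67. 67.] 51.9
side jar/low [184.9583 225.3958] 288 z 0.057478553084667594 rect [730.  89.] [63. 56.] 69.6
side jar/low [320.2099 224.326 ] 181 z 0.03245979130369303 rect [370. -58.] [51. 53.] 32.4
side jar/low [192.4161 240.7517] 149 z 0.04790502222154103 rect [689. 121.] [60. 1
[... 861 characters left out ...]
58] 190 z 0.0470007247906854 rect [ 656. -308.] [101.  22.] 52.8
top jar/low [212.3152 168.6087] 92 z 0.0490815662785945 rect [686. 101.] [25. 73.] 3.5
top jar/low [355.7383 198.5742] 256 z 0.036474377607910946 rect [ 521. -307.] [ 21. 124.] 7.7
top jar/low [277.0522 195.7174] 230 z 0.04821911529650236 rect [564. -74.] [144.   6.] 75.6
top jar/low [182.6667 201.6919] 198 z 0.040802124965749864 rect [593. 200.] [40. 48.] 16.3
top jar/low [ 90.4294 233.8988] 652 z 0.03884119356828597 rect [544. 477.] [ 47. 157.] 89.9
top jar/low [264.3086 226.2365] 444 z 0.04123173503479105 rect [481. -24.] [66. 68.] 80.5
top jar/low [283.5794 262.972 ] 214 z 0.03246203053443508 rect [367. -58.] [51. 50.] 26.7
```

View pics/c1.png

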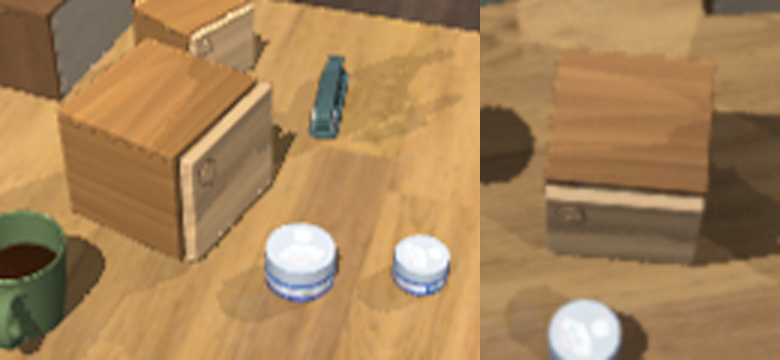

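Call:
arm_command(plan="0.035 -0.0385 0 0;0.035 -0.0385 0 0;0.035 -0.0385 0 0;0.035 -0.0385 0 0;0.035 -0.0385 0 0;0.035 -0.0385 0 0;0.035 -0.0385 0 0;0.035 -0.0385 0 0;0.035 -0.0385 0 0;0.035 -0.0385 0 0;0.035 -0.0385 0 0;0.035 -0.0385 0 0;0 0 0 -10;0 0 0 -10;0 0 0 -10;0 0 0 -10;0 0 0 -10;0 0 0 -10;0 0 0 0;0 0 0 0", hand=0)

```text
clock: 2.6
tcp_pos: [0.4596, -0.1022, 0.2452]
orientation: [-2.506, -1.894, 0.0]
contact_force: [-0.2, 0.1, 0.8]
grip_width: 0.0426
gripper_force: 0.0
```

Call:
arm_command(plan="0 0 0.05 -1.2;0 0 0.05 0;0 0 0.05 0;0 0 0.04 0;0 0 0.025 0;0 0 0 0;0.02 0 0 0;0.01 0 0 0;0.01 0 0 0;0.01 0 0 0;0.01 0 0 0;0.01 0 0 0;0.01 0 0 0;0.01 0 0 0;0.01 0 0 0;0.01 0 0 0;0.01 0 0 0;0.005 0 0 0;0.003 0 0 0;0 0 0 0")

```text
clock: 5.1
tcp_pos: [0.4917, 0.0222, 0.0302]
orientation: [-2.482, -1.925, -0.001]
contact_force: [-0.3, -0.5, 1.2]
grip_width: 0.0425
gripper_force: 0.6
```

```bash
cat > look.py <<'E'
import sys
from h import *
np.set_printoptions(precision=1,suppress=True)
H=np.array([559,-147.6]);ex=np.array([.9677,-.2521]);ey=np.array([.2521,.9677])
g=np.stack(np.meshgrid(np.arange(512),np.arange(384)),-1).reshape(-1,2)
for n in("side","top"):
    im,d=eyes.grab_frame(n); cv2.imwrite(f"pics/{n}{sys.argv[1]}.png",im[:,:,::-1]); np.save(f"{n}{sys.argv[1]}.npy",d)
    P=depthpts(n,g,d)*1000; hsv=cv2.cvtColor(im,cv2.COLOR_RGB2HSV).reshape(-1,3)
    u=(P[:,:2]-H)@ex; v=(P[:,:2]-H)@ey
    m=(abs(P[:,2]-41)<4)&(hsv[:,1]<50)&(hsv[:,2]>150)&(u>-170)&(u<-20)&(v>20)&(v<300)
    if m.sum()>30:
        c,rr=cv2.minEnclosingCircle(np.c_[u,v][m].astype(np.float32)); print(n,"jar uv",np.array(c),"r",rr,"dist",np.hypot(*c),m.sum())
    m=(P[:,2]>60)&(P[:,2]<137)&(u<-25)&(u>-200)&(v<160)&(v>-30)&(hsv[:,1]>40)&(hsv[:,0]<30)
    if m.sum()>50:
        q=np.c_[-u,v][m]; print(n,"door? n",m.sum(),"angle med",np.median(np.arctan2(q[:,0],q[:,1])),"max r",np.percentile(np.hypot(*q.T),98))
    m=(abs(P[:,2]-139)<4)&(u<-8)&(u>-200)&(v<160)&(v>-30)&(hsv[:,1]>40)&(hsv[:,0]<30)
    if m.sum()>20:
        l=cv2.fitLine(np.c_[u,v][m].astype(np.float32),2,0,.01,.01).ravel(); print(n,"doortop n",m.sum(),"angle",np.arctan2(-l[0]*np.sign(l[1]),abs(l[1])))
o=r.get_obs(); t=o["tcp_pos"]*1000; print("tcp uv",(t[:2]-H)@ex,(t[:2]-H)@ey,"z",t[2],"clock",o["clock"])
E
python3 look.py 1
```

```text
side jar uv [-109.2  181.7] r 37.11692428588867 dist 211.97867994321578 370
side doortop n 52 angle 1.0426066
top jar uv [-109.8  185.9] r 33.1878776550293 dist 215.87127978309493 246
tcp uv -107.98276180641479 147.31202996285168 z 30.185275312561156 clock 5.2
```

Call:
arm_command(plan="-0.025 0 0 0;0 0 -0.04 0;0 0 -0.045 0;0 0.025 0 0;0 0.02 0 0;0 0 0 0;0 0 0 0;0 0 0 0", hand=1)

```text
clock: 6.2
tcp_pos: [0.5279, -0.0132, 0.115]
orientation: [-2.482, -1.925, 0.001]
contact_force: [-0.5, 0.1, -0.5]
grip_width: -0.0001
gripper_force: 0.0
```

```bash
python3 look.py 2; python3 - <<'E'
import cv2,numpy as np
a=cv2.imread("pics/side2.png")[140:260,180:340]; b=cv2.imread("pics/top2.png")[130:250,220:320]
cv2.imwrite("pics/c2.png",np.hstack([cv2.resize(i,None,fx=3,fy=3,interpolation=2) for i in(a,b)]))
E
```

```text
side jar uv [-109.4  185.4] r 34.7877311706543 dist 215.32276632422287 358
side doortop n 25 angle -0.07429035
top jar uv [-109.1  185.7] r 34.38572311401367 dist 215.38657229275074 374
tcp uv -63.49864082984156 122.1802557194578 z 115.1942227457153 clock 6.3
```

View pics/c2.png

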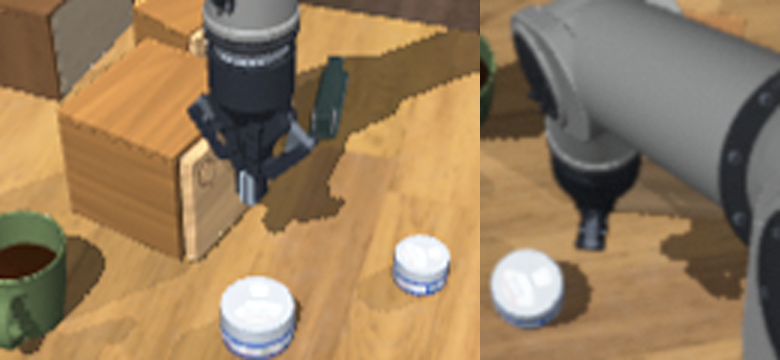

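Call:
arm_command(plan="0 0 0 10;0 0 0 10;0 0 0 10;0 0 0 10;0 0 0 10;0 0 0 10;0 0 0 10;0 0 0 10;0 0 0 10;0 0 0 0;0.015 0 0 0;0.01 0 0 0;0.006 0 0 0;0 0 0 0")

```text
clock: 8.05
tcp_pos: [0.5595, -0.0216, 0.1151]
orientation: [-3.117, 0.395, -0.0]
contact_force: [-0.5, 0.3, -0.7]
grip_width: 0.0002
gripper_force: 0.0
```

Call:
arm_command(plan="0.003 0 0 0;0.002 0 0 0;0 0 0 0")

```text
clock: 8.43
tcp_pos: [0.5639, -0.0226, 0.1153]
orientation: [3.117, -0.395, 0.0]
contact_force: [-0.7, 0.3, 0.9]
grip_width: 0.0002
gripper_force: 0.0
```

Call:
arm_command(plan="0.002 0 0 0;0.001 0 0 0;0 0 0 0")

```text
clock: 8.8
tcp_pos: [0.5663, -0.0231, 0.1152]
orientation: [3.117, -0.394, -0.002]
contact_force: [-2.8, 1.0, 1.6]
grip_width: 0.0001
gripper_force: 1.4
```

Call:
arm_command(plan="0.002 0 0 0;0.0015 0 0 0;0 0 0 0")

```text
clock: 9.18
tcp_pos: [0.5702, -0.0238, 0.1152]
orientation: [-3.116, 0.394, 0.0]
contact_force: [-3.1, 1.8, 2.1]
grip_width: 0.0004
gripper_force: 1.8
```

Call:
arm_command(plan="0.0015 0 0 0;0 0 0 0")

```text
clock: 9.43
tcp_pos: [0.5706, -0.0239, 0.1152]
orientation: [-3.117, 0.394, 0.004]
contact_force: [-7.3, 3.6, 5.5]
grip_width: 0.0002
gripper_force: 3.7
```

At the stop (about 8 N). Now I draw back quickly.

Call:
arm_command(plan="-0.05 0 0 0;-0.05 0 0 0;0 0 0 0;0 0 0 0;0 0 0 0;0 0 0 0;0 0 0 0;0 0 0 0")

```text
clock: 10.42
tcp_pos: [0.4749, 0.0003, 0.1152]
orientation: [3.117, -0.395, -0.0]
contact_force: [-0.0, -0.5, -0.3]
grip_width: -0.0002
gripper_force: 0.0
```

```bash
python3 look.py 3; python3 - <<'E'
import cv2,numpy as np
a=cv2.imread("pics/side3.png")[140:260,180:340]; b=cv2.imread("pics/top3.png")[130:250,220:320]
cv2.imwrite("pics/c3.png",np.hstack([cv2.resize(i,None,fx=3,fy=3,interpolation=2) for i in(a,b)]))
E
```

```text
side jar uv [-107.   186.2] r 34.81105422973633 dist 214.7124802393476 360
side door? n 148 angle med 0.5334661974038568 max r 175.51346021678185
side doortop n 108 angle 0.49080762
top jar uv [-109.2  185.5] r 34.261409759521484 dist 215.25025509319198 346
tcp uv -118.7754841226471 121.97795114771255 z 115.26415178296439 clock 10.525
```

View pics/c3.png

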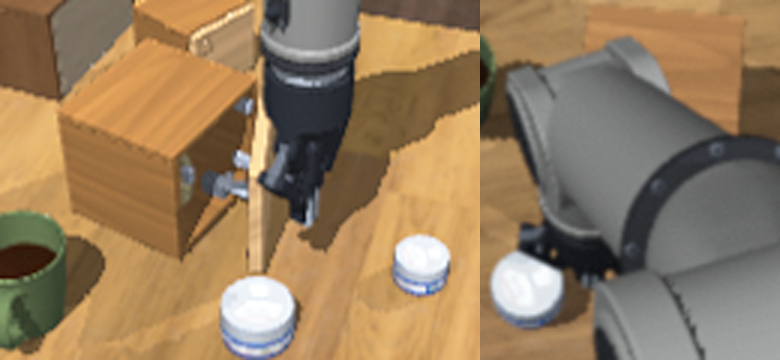

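Call:
arm_command(plan="0 0 -0.04 0;0 0 -0.025 0;0 0 0 0;0.03 -0.004 0 0;0.03 -0.004 0 0;0.03 -0.003 0 0;0 0 0 0;0 0 0.025 0;0 0 0.025 0;0 0 0 0")

```text
clock: 11.78
tcp_pos: [0.5619, -0.0114, 0.1279]
orientation: [3.116, -0.394, -0.009]
contact_force: [-0.0, -0.2, 1.5]
grip_width: 0.0
gripper_force: 0.0
```

```bash
python3 look.py 4; python3 - <<'E'
import cv2
cv2.imwrite("pics/c4.png",cv2.resize(cv2.imread("pics/side4.png")[140:260,180:340],None,fx=3,fy=3,interpolation=2))
E
```

```text
side jar uv [-110.  186.] r 35.07979965209961 dist 216.0807232281882 363
side door? n 164 angle med 0.5337244648392043 max r 147.6225335694471
side doortop n 156 angle 0.43825108
top jar uv [-108.9  185.2] r 34.48917007446289 dist 214.86575138760688 373
tcp uv -29.384811023377924 133.19060271015468 z 130.35175110321597 clock 11.875
```

View pics/c4.png

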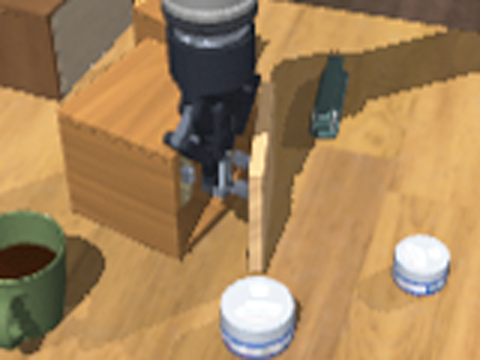

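Call:
arm_command(plan="-0.008 0.009 0 0;-0.007 0.009 0 0;-0.011 0.006 0 0;-0.010 0.006 0 0;-0.010 0.006 0 0;-0.009 0.009 0 0;-0.008 0.009 0 0;-0.008 0.009 0 0;-0.006 0.011 0 0;-0.005 0.011 0 0;-0.005 0.011 0 0;-0.002 0.007 0 0;-0.001 0.005 0 0;-0.001 0.003 0 0;0 0.002 0 0;0 0 0 0;0 0 0 0")

```text
clock: 14.0
tcp_pos: [0.4484, -0.098, 0.1303]
orientation: [3.117, -0.394, -0.0]
contact_force: [-0.1, -0.2, -0.3]
grip_width: 0.0002
gripper_force: 0.0
```

```bash
python3 look.py 5
```

```text
side jar uv [-107.1  186.3] r 35.22164535522461 dist 214.89376581637418 365
side door? n 596 angle med 1.5295651974076376 max r 145.24417590983313
side doortop n 94 angle 1.5304444
top jar uv [-109.1  186.2] r 34.73218536376953 dist 215.84543115846523 376
top door? n 59 angle med 1.5410974512147164 max r 146.9865929412138
top doortop n 46 angle -1.2496407
tcp uv -119.50477077340159 20.11508226103653 z 130.2852927651005 clock 14.1
```

The door is at about 1.53 rad. I back the finger off to the cupboard's left and then lift.

Call:
arm_command(plan="0 -0.01 0 0;0 -0.02 0 0;0 0 -0.03 0;0 0 -0.05 0;0 0 -0.04 0;0 0 0 0;0 0 0 0;0 0 0 0")

```text
clock: 15.1
tcp_pos: [0.455, -0.0688, 0.249]
orientation: [3.117, -0.394, -0.004]
contact_force: [0.8, -0.2, 0.1]
grip_width: -0.0
gripper_force: 0.0
```

```bash
python3 look.py 6; python3 - <<'E'
import cv2
cv2.imwrite("pics/c6.png",cv2.resize(cv2.imread("pics/side6.png")[140:260,180:340],None,fx=3,fy=3,interpolation=2))
E
```

```text
side jar uv [-108.   186.5] r 34.131675720214844 dist 215.4998220813033 360
side door? n 709 angle med 1.529857289056052 max r 145.3762612551882
side doortop n 174 angle 1.5343755
top jar uv [-108.5  184.1] r 34.6380729675293 dist 213.67437537621174 371
top door? n 59 angle med 1.5513695823889055 max r 147.31044012108114
tcp uv -120.20061502870928 49.93843136124124 z 249.23955458488152 clock 15.2
```

View pics/c6.png

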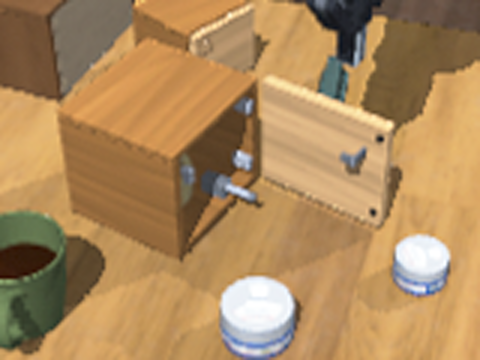

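The door stands square and open, the jar is upright and clear, and the gripper is free above the table.

```bash
python3 -c "
from bench import ticket
print(ticket.hand_in())"
```

```text
the job is handed in; nothing more can be done
None
```

The job is handed in at about 15 s on the robot's clock (no verdict returned): the door stands open at about 1.53 rad, the jar is upright about 214 mm from the hinge, and the arm touches nothing.

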